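Open the ratchet clamp fully

TASK

Open the ratchet bar clamp all the way so that the pine block in it is free: with the fingertips press the black thumb plate on top of the sliding jaw down and, keeping it pressed, push the jaw back along its bar, away from the fixed jaw, until it stops against the end block. Then let go so that the thumb plate springs back up. Grasp and lift nothing, and leave the pine block standing in place and the things round the clamp where they are.

Things in the scene. Friction and masses are not known exactly. Their poses are not given: they have to be found in the camera images.
- clamp: Bar clamp on a plywood board 136 x 400 x 18 mm, fixed. Origin: centre of the board's underside. Its y axis runs along the steel bar (at x = 37 mm, z 42 to 62 mm) from the fixed jaw (y -160 to -190 mm, top 70 mm) to the dark end block (y 155 to 185 mm, top 70 mm). Opening moves the sliding jaw along +y. Only this jaw and its thumb plate move.
- jaw (a joint): Sliding jaw along the bar, m: 0 = nearest the fixed jaw, 0.150 = fully open at the end block; grows along the clamp's +y. Starts at 0 to 0.05. It cannot be lifted off. A ratchet (8 mm pitch) stops it towards +y unless the thumb plate is pressed; towards the fixed jaw it moves at any time. With the plate pressed it slides with about 3 to 4 N and stays where it is left.
- release (a joint): How far the thumb plate is pressed straight down, m: 0 = up (ratchet engaged), 0.010 = fully down on its stop; the ratchet is free beyond about 0.0045. Spring force about 2 N at the start of the travel, 6 N at the end; springs back when let go (it may stay up to 4 mm short of the top where the catch rests on a tooth).
- release_top (a point): Centre of the top face of the black ribbed thumb plate on top of the sliding jaw; moves with the plate. The plate measures 54 mm across the bar, 42 mm along it, 7 mm thick; its top is 102 mm above the table when up; nothing stands above it.
- jaw_wall (a point): Middle of the top edge of the push wall's face that looks to the thumb plate. This upright dark steel wall, part of the sliding jaw, stands at the plate's +y end: face 23 mm from the plate's centre, top 130 mm above the table (28 mm above the raised plate), 52 mm wide across the bar, 11 mm thick. Fingertips on the plate can push the jaw here.
- pine_block: Pine block 70 x 75 x 45 mm standing loose on the clamp's board between the jaws, close to the fixed jaw. Origin: centre of its underside (18 mm above the table). To be left where it is.
- ply_offcut: Loose plywood offcut 55 x 140 x 18 mm on the table, a bystander; origin: centre of its underside.
- tape_roll: Loose roll of masking tape lying flat, 104 mm across, 25 mm high, a bystander; origin: centre of its underside.
- carton: Loose open cardboard box of screws 65 x 90 x 35 mm, a bystander; origin: centre of its underside.
Mind the look-alikes: they are no part of the job. Leave any blue, orange or yellow look-alike of the pine_block alone.

How it is judged:
By the outcome, as a careful person would: the job done as asked, in the order asked, and still so for the second after the job is handed in, with the robot touching nothing.
It also fails if it takes over 32 s, if anything falls off the work surface, if the arm or the gripper's body presses on something with over 40 N, if the wrist force passes 120 N, or if a joint passes its speed limit or range.

ROBOT

A 7-joint arm with a two-finger parallel gripper is mounted at the origin on the work surface; the furniture and walls round the work are solid. World frame = base frame: x ahead of the robot, y to its left, z up, the work surface at z = 0. Lengths are in m, angles in rad, forces in N, time in s.
With the tool pointing down it reaches from about 0.425 to 0.925 m from the base axis. Payload 6.8 kg.
Tool frame: the origin (TCP) lies at the very end of the fingers, on their centre line; the grasp point (between the pads) lies 19 mm behind it; y points along the fingers, x is the direction in which the jaws open and shut, and the axes are right-handed (so a half turn about y gives the same grasp; the last joint's range is limited). The gripper opens to 85 mm and grips with 20 to 120 N. Pads are 22 mm wide; open, the fingers measure 114 mm over their backs; the gripper's body (76 mm by 85 mm) begins 54 mm behind the grasp point. The pads swing forward as they close: fully open they stand 13 mm farther back than shut.
Start: joints at [1.053, 0.477, 0.022, 1.555, -0.011, 1.109, -0.083], TCP at [0.269, -0.619, 0.231] pointing down, gripper open.
Joint ranges: [-2.96, 2.96], [-0.34, 2.1], [-1.41, 1.46], [0.24, 2.44], [-1.37, 4.51], [0.17, 1.92], [-2.96, 2.96]. Speed limits (rad/s): [2.39, 2.39, 3.14, 3.14, 3.14, 3.14, 3.14].

INTERFACE

Orientations are given as a unit quaternion [w, x, y, z].
In Python, from station import monitor, vision, order gives the robot as it stands.
- The arm moves only by the tool send_rows, never from a script. Its argument "moves" is a list of rows, each a list of 7 numbers: the turn, a rotation vector about the tool's x, y, z in rad, then the shift along the tool's x, y, z in mm, then the opening, from 0 (shut) to 1 (fully open). In form: [[wx, wy, wz, dx, dy, dz, gripper], ...]. A call has 1 to 8 rows; each row shifts and turns the pose as measured when the row begins, along the tool's axes as they then stand; what a row does not reach is not made up. A row lasts 1/10 s, in which the tool goes at most 50 mm and 8.59 degrees, less where a joint would pass 70% of its speed; a pose out of reach is approached as far as the arm can. A call is refused whole if a number of a shift passes 50 or a number of a turn 0.15, either way. A call with a gripper value outside its range is refused whole. The fingers move at their own pace and stop on an object; "grip_force" is the grip in N (left out, the last holds). Time passes only in rows, so rows that do not move let the fingers close. It gives the time, the measured TCP pose, the force and the opening at its end, in the units of the state.
- monitor.get_obs(): the state, without advancing time (a new reading comes with each control period).
- vision.read_camera(name): name is "scene" or "top" or "wrist"; returns a dict with "img" (480x640x3 uint8, red, green, blue), "K" (3x3 intrinsics, pixels), "rvec" (rotation vector, rad) and "tvec" (3), from world to camera coordinates, as OpenCV has them. Camera axes: x right, y down, z forward; pixel columns grow to the right and rows downward; lengths in m; the calibration is good to about 2 mm. A picture is of the moment at which its call begins. There is no depth.
- order.hand_in(): hands the job in, once; it reports no verdict.
Trained networks look in the newest picture that a camera, given by its name, has taken for a name from the list of things; names that differ only in an ending like _2 or _b are one class to them, and where a whole thing is asked for, a point or a joint stands for the part that bears it (a point fixed in the world has none). Each returns a list of dicts, best first, with "score" (0 to 1); they miss things now and then, are a little off and sometimes report something else, mostly with a low value. They report only what shows in the picture. A call takes as long as a camera call. They do not tell look-alikes from the thing itself.
- vision.cut_out(camera, thing): "region" (480x640 bool, what is visible of it) and "xy" ([column, row] in pixels, amid what is visible of it).
The state is a dict: "t": time; "q": joint angles; "joint_vel": joint speeds; "joint_torque": joint torques, N m; "eef_pos": TCP position; "tool_rot": TCP orientation; "contact_force": force on the tool from outside, world axes, zero at the start; "torque": the same for the moment, N m; "gripper_width": opening from 0.0 (shut) to 1.0 (fully open).
Only numpy, scipy, OpenCV 4.12 (cv2) and the standard library are available. Lean on these libraries where they do the work, as an engineer would, in place of code of your own. Each camera call takes 0.05 s, during which the arm holds its last target. There are 200 camera calls.

## Working session

There is one attempt and no reset: what is moved stays moved. The work goes in short steps, Python scripts to look and compute and a tool call to move; the robot and the scene stay as the last step left them, time stands still between calls to the robot, and variables do not carry over. Pictures are saved under pics/ and viewed, on a budget of 10 in all, crops included, one or two more only if the job needs it, and the job is handed in when it is done.

Besides the shell and the picture viewer there is one more tool, called by a JSON object that holds its "name" and its "arguments". send_rows: Moves the arm, as the interface text tells. Its arguments: {"type":"object","properties":{"moves":{"type":"array","items":{"type":"array","items":{"type":"number"}}},"grip_force":{"type":"number"}},"required":["moves"]}

```bash
mkdir -p pics; cat > h.py <<'E'
import numpy as np, cv2
from station import monitor, vision, order
def cam(n):
    c=vision.read_camera(n); R=cv2.Rodrigues(np.array(c["rvec"],float))[0]
    return c,np.array(c["K"]),R,np.array(c["tvec"],float).ravel()
def back(c,uv,z):
    _,K,R,t=c; d=R.T@np.linalg.solve(K,[uv[0],uv[1],1]); o=-R.T@t
    return o+d*(z-o[2])/d[2]
def proj(c,P):
    _,K,R,t=c; p=K@(R@np.array(P).T+t[:,None]); return (p[:2]/p[2]).T
def tri(cs,uvs):
    A=[];b=[]
    for c,uv in zip(cs,uvs):
        _,K,R,t=c; d=R.T@np.linalg.solve(K,[uv[0],uv[1],1]); d/=np.linalg.norm(d); M=np.eye(3)-np.outer(d,d)
        A.append(M); b.append(M@(-R.T@t))
    return np.linalg.solve(sum(A),sum(b))
E
python3 - <<'E'
from h import *
o=monitor.get_obs(); print({k:np.round(v,3) for k,v in o.items()})
cs=[]
for n in ("top","scene"):
    c=cam(n); cs.append(c); cv2.imwrite(f"pics/{n}0.png",c[0]["img"][:,:,::-1])
    for th in ("clamp","release_top","jaw_wall","pine_block","ply_offcut","tape_roll","carton"):
        print(n,th,[(round(d["score"],2),np.round(d["xy"]),int(d["region"].sum())) for d in vision.cut_out(n,th)][:3])
    print(-c[2].T@c[3])
E
```

```text
{'t': np.float64(0.0), 'q': array([ 1.053,  0.478,  0.022,  1.556, -0.011,  1.109, -0.083]), 'joint_vel': array([ 0.001,  0.001,  0.   , -0.001,  0.001, -0.   , -0.002]), 'joint_torque': array([-0.0000e+00, -5.9645e+01,  1.6070e+00, -2.8120e+01,  1.2000e-02,
        9.0000e-03,  0.0000e+00]), 'eef_pos': array([ 0.269, -0.619,  0.23 ]), 'tool_rot': array([ 0.592, -0.591,  0.388, -0.387]), 'contact_force': array([-0.44 , -0.346,  0.148]), 'torque': array([0.015, 0.027, 0.058]), 'gripper_width': np.float64(1.002)}
top clamp [(0.82, array([219., 263.]), 10092)]
top release_top [(0.63, array([231., 248.]), 545), (0.41, array([216., 266.]), 10308)]
top jaw_wall [(0.72, array([228., 254.]), 1408)]
top pine_block [(0.91, array([279., 279.]), 1206), (0.89, array([193., 186.]), 1240), (0.87, array([339., 342.]), 1161)]
top ply_offcut [(0.65, array([435., 289.]), 1719), (0.24, array([217., 263.]), 9934)]
top tape_roll [(0.8, array([280., 138.]), 1000), (0.68, array([433., 290.]), 1623), (0.54, array([227., 249.]), 521)]
top carton [(0.71, array([356., 158.]), 1211)]
[ 0.33669933 -0.13898503  1.27768325]
scene clamp [(0.94, array([273., 323.]), 5269)]
scene release_top []
scene jaw_wall [(0.61, array([276., 304.]), 1108)]
scene pine_block [(0.98, array([324., 296.]), 990), (0.84, array([440., 257.]), 919), (0.82, array([209., 302.]), 952)]
scene ply_offcut [(0.63, array([402., 238.]), 833)]
scene tape_roll [(0.94, array([243., 238.]), 683)]
scene carton [(0.8, array([285., 222.]), 686), (0.58, array([241., 238.]), 702)]
[-0.16552441  0.70837249  1.23839408]
```

```bash
python3 - <<'E'
import cv2,numpy as np
a=cv2.imread("pics/top0.png")[120:380,90:390]; cv2.imwrite("pics/a.png",cv2.resize(a,(690,598),interpolation=cv2.INTER_CUBIC))
a=cv2.imread("pics/scene0.png")[200:400,150:480]; cv2.imwrite("pics/b.png",cv2.resize(a,(800,485),interpolation=cv2.INTER_CUBIC))
E
```

```text
(no output)
```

View pics/a.png

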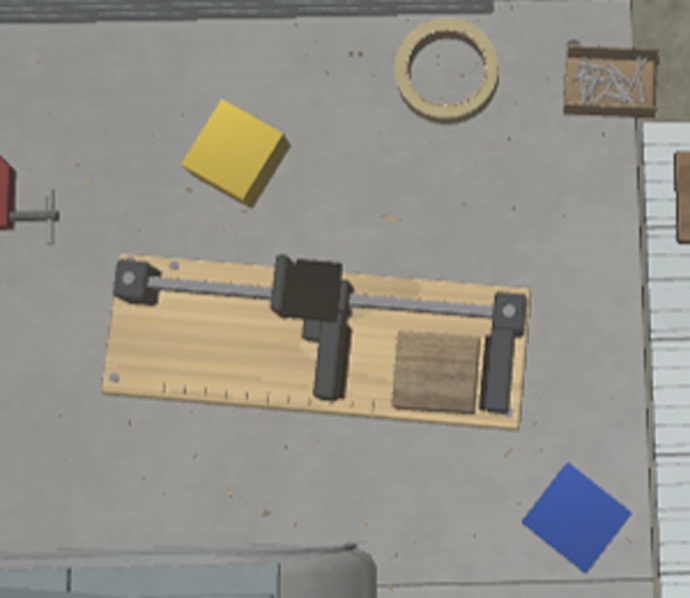

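View pics/b.png

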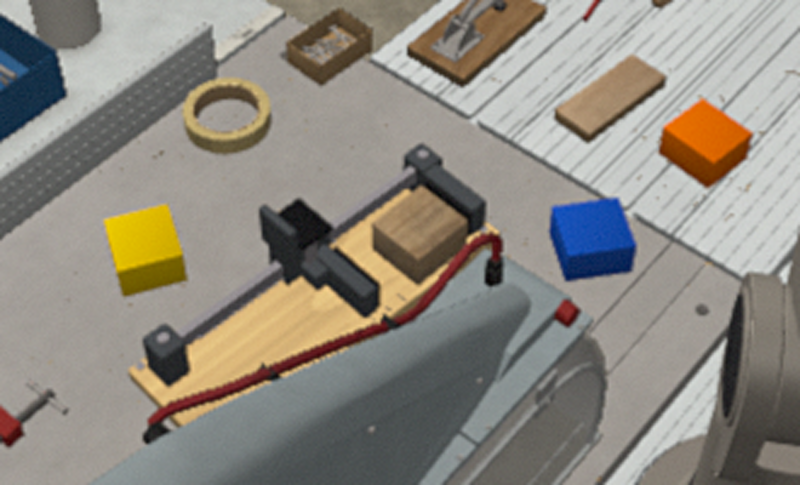

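The top picture shows the clamp with its end block at image left (crop 137,280), its fixed jaw at right (508,312), the thumb plate at (312,290) and the push wall left of the plate (283,285). The scene picture agrees, and nothing stands above the plate. Next I fit the clamp pose.

```bash
cat > fit.py <<'E'
from h import *
from scipy.optimize import least_squares
c=cam("top")
# board top corners, crop px -> full ; order: (x,y) in clamp
px=np.array([[121,253],[528,290],[519,428],[103,393]])/2.3+[90,120]
W=np.array([back(c,p,.018) for p in px])[:,:2]
print("corners",W.round(3), [np.linalg.norm(W[i]-W[(i+1)%4]).round(3) for i in range(4)])
L=np.array([[.068,.2],[.068,-.2],[-.068,-.2],[-.068,.2]])
f=lambda p,L:np.stack([p[0]+np.cos(p[2])*L[:,0]-np.sin(p[2])*L[:,1],p[1]+np.sin(p[2])*L[:,0]+np.cos(p[2])*L[:,1]],1)
u=W[0]-W[1]; s=least_squares(lambda p:(f(p,L)-W).ravel(),[*W.mean(0),np.arctan2(-u[0],u[1])])
p=s.x; print("pose",p.round(4),"res",s.fun.round(4))
pl=np.array([[297,260],[342,263],[338,320],[286,315]])/2.3+[90,120]
P=np.array([back(c,q,.102) for q in pl])[:,:2]; print("plate",P.round(3))
Rm=np.array([[np.cos(p[2]),-np.sin(p[2])],[np.sin(p[2]),np.cos(p[2])]])
print("plate local",((P-p[:2])@Rm).round(4))
fb=((np.array([back(c,np.array(q)/2.3+[90,120],.07) for q in [[137,280],[508,312]]])[:,:2]-p[:2])@Rm); print("blocks local",fb.round(4))
for n in [[370,570],[0,555],[0,10],[490,5]]: print("misc",n,back(c,np.array(n)/2.3+[90,120],0.).round(3),back(c,np.array(n)/2.3+[90,120],0.3).round(3))
from scipy.spatial.transform import Rotation as Ro
q=monitor.get_obs()["tool_rot"]; print("tool axes(cols)\n",Ro.from_quat(np.r_[q[1:],q[0]]).as_matrix().round(3))
E
python3 fit.py
```

```text
corners [[ 0.573  0.244]
 [ 0.527 -0.148]
 [ 0.396 -0.137]
 [ 0.438  0.258]] [np.float64(0.395), np.float64(0.132), np.float64(0.397), np.float64(0.136)]
pose [ 0.4836  0.0542 -0.1094] res [ 0.0001  0.0017  0.0018 -0.0038 -0.0017 -0.0006 -0.0003  0.0027]
plate [[0.547 0.06 ]
 [0.543 0.019]
 [0.492 0.023]
 [0.497 0.069]]
plate local [[ 0.0624  0.0124]
 [ 0.0632 -0.0283]
 [ 0.0115 -0.0303]
 [ 0.012   0.0165]]
blocks local [[ 0.0363  0.1634]
 [ 0.036  -0.1803]]
misc [370, 570] [0.267 0.007 0.   ] [ 0.283 -0.027  0.3  ]
misc [0, 555] [0.289 0.357 0.   ] [0.3  0.24 0.3 ]
misc [0, 10] [0.829 0.377 0.   ] [0.713 0.256 0.3  ]
misc [490, 5] [ 0.822 -0.117  0.   ] [ 0.708 -0.122  0.3  ]
tool axes(cols)
 [[ 0.398  0.     0.917]
 [-0.917 -0.     0.398]
 [ 0.    -1.     0.   ]]
```

View pics/scene0.png

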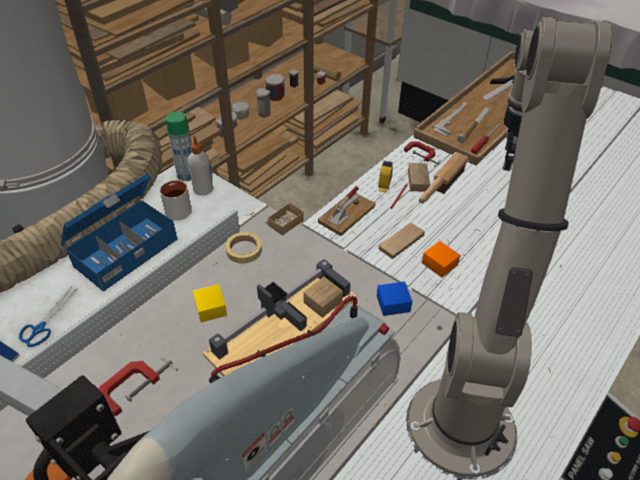

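View pics/top0.png

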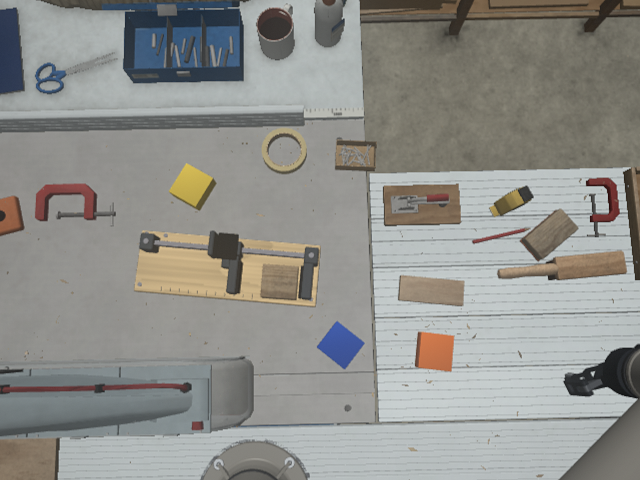

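Top and scene agree on the layout. A saw body stands at x < 0.29 m, y > 0, and its height matters for the arm. I check that and plan the approach rows.

```bash
cat > plan.py <<'E'
import sys; from h import *
from scipy.spatial.transform import Rotation as Ro
def plan(goal,yaw,n,vis=True):
    o=monitor.get_obs(); q=o["tool_rot"]; M=Ro.from_quat(np.r_[q[1:],q[0]]); p=np.array(o["eef_pos"])
    # desired: tool y down, tool z at azimuth yaw
    z=np.array([np.cos(yaw),np.sin(yaw),0]); y=np.array([0,0,-1.]); G=Ro.from_matrix(np.stack([np.cross(y,z),y,z],1))
    print("t",round(float(o["t"]),2),"p",p.round(4),"F",np.round(o["contact_force"],1),"g",round(float(o["gripper_width"]),2))
    d=goal-p; w=(M.inv()*G).as_rotvec(); k=Ro.from_rotvec(w/n)
    for i in range(n):
        print(w.round(4)/n if i==0 else "", (M.inv().apply(d/n)*1000).round(1)); M=M*k
E
python3 - <<'E'
from plan import *
cs=[cam("top"),cam("scene")]
print("hose end",tri(cs,[(187,387),(355,300)]).round(3), "z=", "left hose",tri(cs,[(100,387),(280,347)]).round(3))
plan(np.array([.52,.04,.20]),np.deg2rad(83.7),16)
E
```

```text
hose end [0.256 0.077 0.307] z= left hose [0.278 0.239 0.296]
t 0.95 p [ 0.269  -0.6191  0.2313] F [-0.5 -0.3  0.1] g 1.0
[-0.000000e+00 -6.569375e-02  6.250000e-06] [-31.5   2.   30.8]
 [-29.4   2.   32.8]
 [-27.2   2.   34.7]
 [-24.9   2.   36.4]
 [-22.5   2.   37.9]
 [-19.9   2.   39.3]
 [-17.3   2.   40.6]
 [-14.6   2.   41.6]
 [-11.8   2.   42.5]
 [-9.   2.  43.2]
 [-6.2  2.  43.6]
 [-3.3  2.  44. ]
 [-0.4  2.  44.1]
 [ 2.5  2.  44. ]
 [ 5.4  2.  43.8]
 [ 8.2  2.  43.3]
```

{"name": "send_rows", "arguments": {"moves": [[0,-0.066,0,-31.5,2,30.8,0],[0,-0.066,0,-29.4,2,32.8,0],[0,-0.066,0,-27.2,2,34.7,0],[0,-0.066,0,-24.9,2,36.4,0],[0,-0.066,0,-22.5,2,37.9,0],[0,-0.066,0,-19.9,2,39.3,0],[0,-0.066,0,-17.3,2,40.6,0],[0,-0.066,0,-14.6,2,41.6,0]]}}

```text
t: 1.75
eef_pos: [0.3928, -0.285, 0.2141]
tool_rot: [-0.67, 0.675, -0.217, 0.219]
contact_force: [0.5, -0.2, -0.3]
gripper_width: 0.004
```

```bash
python3 -c "
from plan import *
plan(np.array([.52,.04,.17]),np.deg2rad(83.7),8)"
```

```text
t 1.75 p [ 0.3928 -0.285   0.2141] F [ 0.5 -0.2 -0.3] g 0.0
[ 0.000875  -0.0644375  0.000425 ] [-10.9   5.2  42.3]
 [-8.2  5.2 42.9]
 [-5.4  5.3 43.3]
 [-2.6  5.3 43.6]
 [ 0.2  5.4 43.6]
 [ 3.   5.4 43.5]
 [ 5.8  5.4 43.2]
 [ 8.6  5.5 42.8]
```

{"name": "send_rows", "arguments": {"moves": [[0.001,-0.065,0,-10.9,5,42.3,0],[0.001,-0.065,0,-8.2,5,42.9,0],[0.001,-0.065,0,-5.4,5,43.3,0],[0.001,-0.065,0,-2.6,5,43.6,0],[0.001,-0.065,0,0.2,5,43.6,0],[0.001,-0.065,0,3,5,43.5,0],[0.001,-0.065,0,5.8,5,43.2,0],[0,-0.065,0,8.6,5,42.8,0]]}}

```text
t: 2.55
eef_pos: [0.5213, 0.054, 0.1749]
tool_rot: [-0.705, 0.708, -0.026, 0.035]
contact_force: [1.0, -0.2, 0.1]
gripper_width: 0.005
```

```bash
python3 - <<'E'
from plan import *
plan(np.array([.52,.043,.125]),np.deg2rad(83.7),3)
c=cam("wrist"); cv2.imwrite("pics/w1.png",c[0]["img"][:,:,::-1])
t=cam("top"); im=t[0]["img"][:,:,::-1][190:330,120:340]; cv2.imwrite("pics/t1.png",cv2.resize(im,None,fx=3.5,fy=3.5,interpolation=cv2.INTER_CUBIC))
th=-.1094;R2=np.array([[np.cos(th),-np.sin(th)],[np.sin(th),np.cos(th)]])
for nm in ("release_top","jaw_wall"):
    for d in vision.cut_out("wrist",nm)[:2]:
        b=back(c,d["xy"],.102)[:2]; print(nm,round(d["score"],2),d["xy"],int(d["region"].sum()),b.round(4),((b-[.4836,.0542])@R2).round(4))
P=lambda x,y,z:[*(np.array([.4836,.0542])+R2@[x,y]),z]
print("expected plate corners px",proj(c,[P(.037+a,-.0073+b,.102) for a,b in((-.027,-.021),(.027,-.021),(.027,.021),(-.027,.021))]).round(0).tolist())
E
```

```text
t 2.55 p [0.5213 0.054  0.1749] F [ 1.  -0.2  0.1] g 0.01
[0.00123333 0.008      0.00413333] [-0.3 16.6 -3.6]
 [-0.2 16.6 -3.7]
 [-0.1 16.6 -3.7]
release_top 0.92 [315.3, 266.7] 4617 [0.522  0.0435] [ 0.0393 -0.0064]
release_top 0.37 [229.0, 332.3] 3531 [0.4642 0.0044] [-0.0138 -0.0517]
jaw_wall 0.63 [294.4, 250.4] 12906 [0.5106 0.0549] [0.0268 0.0036]
expected plate corners px [[267.0, 299.0], [355.0, 301.0], [359.0, 235.0], [265.0, 233.0]]
```

View pics/w1.png

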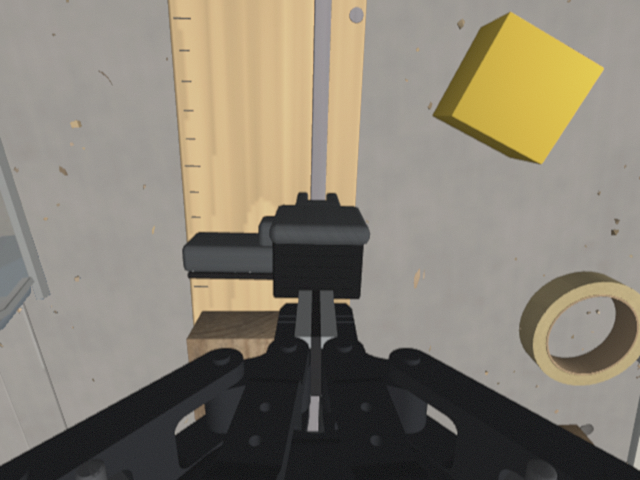

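The wrist picture shows the plate at columns 274–362, rows 242–297, about 3 mm farther in +x than my board fit. I aim for its centre at about (0.5225, 0.043).

{"name": "send_rows", "arguments": {"moves": [[0.002,0.012,0.006,1,17,-4,0],[0.002,0.012,0.006,1,17,-4,0],[0,0,0,0,0,0,0]]}}

```text
t: 3.05
eef_pos: [0.5216, 0.04, 0.138]
tool_rot: [-0.705, 0.706, -0.043, 0.041]
contact_force: [-0.1, -0.1, -0.3]
gripper_width: 0.0
```

```bash
python3 -c "
from plan import *
plan(np.array([.523,.045,.104]),np.deg2rad(83.7),3)
c=cam('wrist')
for n in ('release_top','jaw_wall'):
  for d in vision.cut_out('wrist',n)[:1]: print(n,d['score'],back(c,d['xy'],.102).round(4))
"
```

```text
t 3.05 p [0.5216 0.04   0.138 ] F [-0.1 -0.1 -0.3] g 0.0
[ 0.00056667 -0.00296667 -0.00056667] [ 0.3 11.3  1.7]
 [ 0.3 11.3  1.7]
 [ 0.3 11.3  1.7]
release_top 0.94 [0.5242 0.0433 0.102 ]
jaw_wall 0.82 [0.5133 0.0541 0.102 ]
```

{"name": "send_rows", "arguments": {"moves": [[0,-0.008,0,0.7,12,2,0],[0,0,0,0.5,12,2,0],[0,0,0,0,8,1,0],[0,0,0,0,5,0,0],[0,0,0,0,4,0,0],[0,0,0,0,4,0,0]]}}

```text
t: 3.8
eef_pos: [0.5263, 0.0477, 0.0934]
tool_rot: [0.706, -0.706, 0.036, -0.04]
contact_force: [-1.8, -1.7, 5.8]
gripper_width: 0.002
```

{"name": "send_rows", "arguments": {"moves": [[0,0,0,-1,3,6,0],[0,0,0,-1,3,8,0],[0,0,0,0,3,10,0],[0,0,0,0,3,10,0]]}}

```text
t: 4.2
eef_pos: [0.5305, 0.0817, 0.0916]
tool_rot: [-0.704, 0.708, -0.036, 0.043]
contact_force: [-12.1, -3.2, 33.8]
gripper_width: 0.002
```

```bash
python3 -c "
from plan import *
plan(np.array([.533,.16,.092]),np.deg2rad(83.7),4)"
```

```text
t 4.2 p [0.5305 0.0817 0.0916] F [-12.1  -3.2  33.8] g 0.0
[ 0.0014  -0.00045  0.0027 ] [-1.6 -0.2 19.5]
 [-1.6 -0.2 19.5]
 [-1.6 -0.2 19.5]
 [-1.5 -0.1 19.5]
```

{"name": "send_rows", "arguments": {"moves": [[0.001,0,0.002,-1.5,0.5,10,0],[0,0,0.002,-1.5,1,10,0],[0,0,0,-1,1,10,0]]}}

```text
t: 4.5
eef_pos: [0.5327, 0.1113, 0.0926]
tool_rot: [-0.703, 0.709, -0.035, 0.045]
contact_force: [-0.7, -4.1, 5.2]
gripper_width: 0.004
```

{"name": "send_rows", "arguments": {"moves": [[0.002,0,0.002,-1.5,1,10,0],[0.002,0,0.002,-1.5,1,10,0],[0,0,0,-1,1,8,0]]}}

```text
t: 4.8
eef_pos: [0.5357, 0.1382, 0.092]
tool_rot: [-0.703, 0.708, -0.035, 0.047]
contact_force: [-2.3, -2.3, 12.3]
gripper_width: -0.001
```

```bash
python3 - <<'E'
from plan import *
plan(np.array([.536,.17,.092]),np.deg2rad(83.7),4)
t=cam("top"); im=t[0]["img"][:,:,::-1][200:320,120:330]; cv2.imwrite("pics/t2.png",cv2.resize(im,None,fx=3.5,fy=3.5,interpolation=cv2.INTER_CUBIC))
E
```

```text
t 4.8 p [0.5357 0.1382 0.092 ] F [-2.3 -2.3 12.3] g -0.0
[ 0.001475 -0.001625  0.004325] [-0.9 -0.1  7.9]
 [-0.8 -0.1  7.9]
 [-0.8 -0.   7.9]
 [-0.8 -0.   7.9]
```

View pics/t2.png

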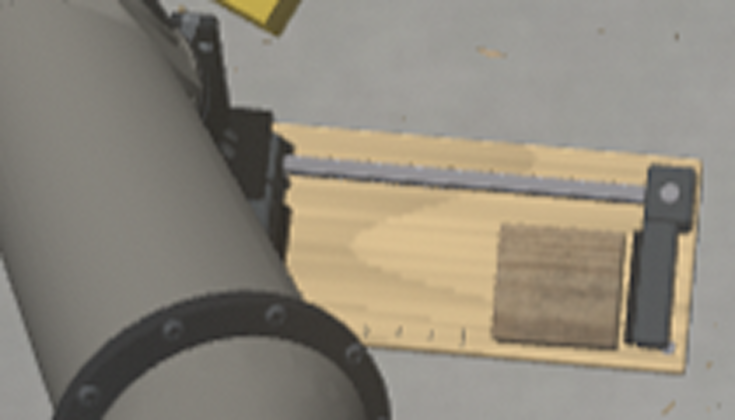

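The top picture shows the jaw moved well left along the bar. The pine block still stands at crop (560,285) next to the fixed jaw. I keep pushing.

{"name": "send_rows", "arguments": {"moves": [[0.002,0,0.003,-1.5,0.7,8,0],[0.002,0,0.003,-1.5,0.7,8,0],[0,0,0.002,-1.5,0.7,6,0],[0,0,0,-1,0.7,5,0]]}}

```text
t: 5.25
eef_pos: [0.5386, 0.1647, 0.0922]
tool_rot: [-0.704, 0.707, -0.035, 0.049]
contact_force: [-0.8, -2.8, 5.7]
gripper_width: 0.003
```

{"name": "send_rows", "arguments": {"moves": [[0.001,0,0.003,-1.5,1,5,0],[0,0,0.003,-1.5,1,5,0],[0,0,0.002,-1,1,5,0]]}}

```text
t: 5.55
eef_pos: [0.5394, 0.1729, 0.0919]
tool_rot: [-0.7, 0.711, -0.039, 0.049]
contact_force: [-8.6, -20.7, 26.9]
gripper_width: -0.004
```

{"name": "send_rows", "arguments": {"moves": [[0,0,0,-1,1,5,0],[0,0,0,-1,1,4,0]]}}

```text
t: 5.75
eef_pos: [0.5392, 0.1723, 0.0921]
tool_rot: [-0.695, 0.716, -0.042, 0.052]
contact_force: [-4.7, -10.6, 16.6]
gripper_width: -0.0
```

Pushing stopped at y ≈ 0.172 with −10 to −20 N on the tool, so the jaw is at its stop. I now lift straight up, without dragging the plate back.

{"name": "send_rows", "arguments": {"moves": [[0,0,0,0,-4,1,0],[0,0,0,0,-8,0,0],[0,0,0,0,-20,-1,0],[0,0,0,0,-40,-1,0],[0,0,0,0,-50,0,0],[0,0,0,-10,-50,-40,0],[0,0,0,0,0,-50,0],[0,0,0,0,0,-50,0]]}}

```text
t: 6.55
eef_pos: [0.5125, 0.0561, 0.264]
tool_rot: [-0.698, 0.714, -0.035, 0.047]
contact_force: [1.4, -1.7, 1.1]
gripper_width: 0.001
```

{"name": "send_rows", "arguments": {"moves": [[0,0,0,0,0,-50,0],[0,0,0,0,0,-50,0],[0,0,0,0,0,-50,0],[0,0,0,0,0,-50,0],[0,0,0,0,0,-50,0],[0,0,0,0,0,-50,0],[0,0,0,0,0,0,0]]}}

```text
t: 7.25
eef_pos: [0.4767, -0.2506, 0.2741]
tool_rot: [-0.697, 0.714, -0.032, 0.051]
contact_force: [0.9, 0.5, -0.8]
gripper_width: -0.0
```

```bash
python3 - <<'E'
from plan import *
plan(np.array([.536,.17,.092]),np.deg2rad(83.7),1)
t=cam("top"); im=t[0]["img"][:,:,::-1][200:320,120:330]; A=cv2.resize(im,None,fx=3.5,fy=3.5,interpolation=cv2.INTER_CUBIC)
s=cam("scene"); im=s[0]["img"][:,:,::-1][240:390,185:395]; B=cv2.resize(im,None,fx=3.5,fy=3.5,interpolation=cv2.INTER_CUBIC)
cv2.imwrite("pics/t3.png",A); cv2.imwrite("pics/s3.png",B[:520])
for th in ("pine_block","ply_offcut","tape_roll","carton"):
    for n in("top","scene"): print(n,th,[(round(d["score"],2),np.round(d["xy"])) for d in vision.cut_out(n,th)][:4])
E
```

```text
t 7.25 p [ 0.4767 -0.2506  0.2741] F [ 0.9  0.5 -0.8] g -0.0
[ 0.022  -0.0067  0.0286] [  4.8 172.9 428.6]
top pine_block [(0.91, array([280., 281.])), (0.83, array([436., 353.])), (0.75, array([191., 188.]))]
scene pine_block [(0.97, array([209., 303.])), (0.85, array([323., 297.])), (0.72, array([393., 294.])), (0.65, array([441., 258.]))]
top ply_offcut [(0.94, array([448., 290.]))]
scene ply_offcut [(0.87, array([402., 240.]))]
top tape_roll [(0.74, array([276., 163.]))]
scene tape_roll [(0.71, array([244., 253.]))]
top carton []
scene carton [(0.62, array([287., 219.]))]
```

View pics/t3.png

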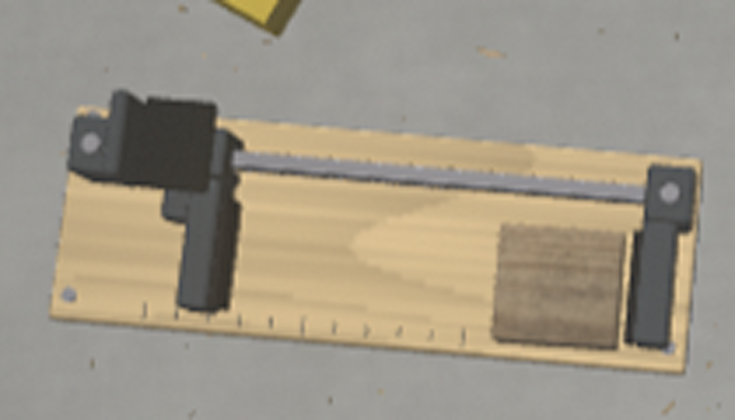

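View pics/s3.png

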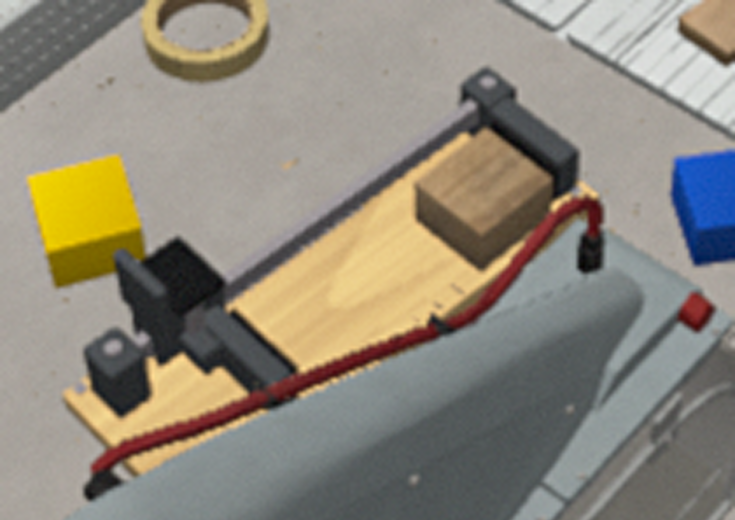

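```bash
python3 - <<'E'
from h import *
t=cam("top"); s=cam("scene")
f=lambda p:np.array(p)/3.5+[120,200]; g=lambda p:np.array(p)/3.5+[185,240]
d=np.array([.109,.994])
def rep(c,k,blt,fb,pl):
    e=back(c,k(blt),.07)[:2]; a=back(c,k(fb),.07)[:2]; d=(e-a)/np.linalg.norm(e-a)
    P=[back(c,k(p),.102)[:2] for p in pl]; m=np.mean(P,0)
    print("end",e.round(4),"fix",a.round(4),"dist",np.linalg.norm(e-a).round(4),"plate",m.round(4),"end-plate along bar",((e-m)@d).round(4), "across",np.cross(d,m-e).round(4),[((e-p)@d).round(4) for p in P])
rep(t,f,(90,142),(669,192),[(148,97),(217,102),(208,190),(122,184)])
rep(s,g,(113,347),(487,80),[(178,238),(224,284)])
W=[(45,150),(90,130)]
# wrist view: what can be seen of the clamp now
c=cam("wrist"); print(proj(c,[[.54,.17,.1],[.52,.04,.06]]).round(0).tolist())
E
python3 - <<'E'
import sys; sys.path.insert(0,'.')
from h import *
E
```

```text
end [0.5401 0.2209] fix [ 0.5013 -0.1296] dist 0.3527 plate [0.5329 0.1619] end-plate along bar 0.0595 across 0.0007 [np.float64(0.0407), np.float64(0.0819), np.float64(0.0831), np.float64(0.0322)]
end [0.5409 0.2203] fix [ 0.5035 -0.1305] dist 0.3527 plate [0.5278 0.1463] end-plate along bar 0.0749 across 0.0052 [np.float64(0.076), np.float64(0.0738)]
[[339.0, -611.0], [322.0, -204.0]]<stdin>:8: DeprecationWarning: Arrays of 2-dimensional vectors are deprecated. Use arrays of 3-dimensional vectors instead. (deprecated in NumPy 2.0)
```

The measurements leave a possible gap of about 10 mm between the push wall and the end block. It may be the jaw's own body that stops there, so I look closer with the wrist camera.

{"name": "send_rows", "arguments": {"moves": [[0.003,0,0.004,0,4,48,0],[0.003,0,0.004,0,4,48,0],[0.003,0,0.004,0,4,48,0],[0.003,0,0.004,0,4,48,0],[0.003,0,0.004,0,4,48,0],[0.003,0,0.004,0,4,48,0],[0.003,0,0.004,0,0,30,0],[0,0,0,0,0,0,0]]}}

```text
t: 8.7
eef_pos: [0.5157, 0.0826, 0.2463]
tool_rot: [0.707, -0.705, 0.038, -0.041]
contact_force: [0.1, -0.9, 0.3]
gripper_width: -0.003
```

```bash
python3 - <<'E'
from plan import *
plan(np.array([.536,.155,.14]),np.deg2rad(83.7),3)
c=cam("wrist"); im=c[0]["img"][:,:,::-1]
A=np.array(im[0:330,150:500]); cv2.imwrite("pics/w4.png",cv2.resize(A,None,fx=1.8,fy=1.8,interpolation=cv2.INTER_CUBIC))
e=np.array([.5405,.2206]); d=np.array([.109,.994])
n=np.array([d[1],-d[0]])
pts={"blockfront top":[*(e-.015*d-.015*n),.07],"blockfront top r":[*(e-.015*d+.015*n),.07],"wall back top":[*(e-.0265*d),.13],"bolt":[*e,.07]}
for k,v in pts.items(): print(k,((proj(c,[v])[0]-[150,0])*1.8).round(0))
for k in ("release_top","jaw_wall"):
    for q in vision.cut_out("wrist",k)[:1]: print(k,q["score"],back(c,q["xy"],.102).round(4))
E
```

```text
t 8.7 p [0.5157 0.0826 0.2463] F [ 0.1 -0.9  0.3] g -0.0
[-0.00083333 -0.00083333  0.00123333] [ 3.9 35.5 24.6]
 [ 4.  35.5 24.7]
 [ 4.  35.5 24.7]
blockfront top [280.  86.]
blockfront top r [353.  85.]
wall back top [322.  92.]
bolt [317.  45.]
release_top 0.84 [0.5368 0.162  0.102 ]
jaw_wall 0.78 [0.5273 0.1604 0.102 ]
```

View pics/w4.png

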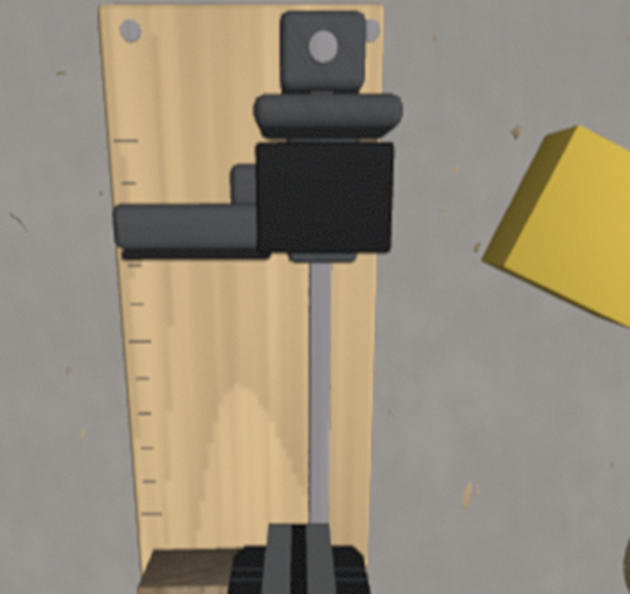

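The wrist picture shows the jaw against the end block: wall at (328,115), end block at (322,50), plate at (325,197). The jaw's sleeve sticks out about 15 mm behind the wall (seen as two prongs in the first wrist picture) and fills the apparent gap. That fits the 20 N hard stop I felt. The arm is clear, so I hand in.

```bash
python3 -c "
from h import *
print(order.hand_in())"
```

```text
the job is handed in; nothing more can be done
None
```

The clamp is open: I pressed the thumb plate fully down with the closed fingertips and pushed the jaw about 118 mm along the bar. It then stopped hard, with about 20 N on the tool. I lifted straight off and handed in at about 9 s, with the tool at 0.246 m height and touching nothing.

**Jaw position:** the wrist and top pictures show the jaw at the end block. The push wall itself measured about 10–12 mm short of the block. I put that down to the jaw's sleeve, which sticks out about 15 mm behind the wall. I judged this from the pictures and the hard stop, and did not push again to confirm it.

**Thumb plate:** I let go of it, but did not measure its height afterwards.

**Pine block and bystanders:** the pine block is standing in its place by the fixed jaw.
- The yellow and blue look-alikes and the plywood offcut looked unmoved.
- The network's position for the tape roll shifted by up to 25 pixels. In the scene picture its rim is where it was, so I took that as a detection error.
- The carton was missed once in the top picture, but found in its place in the scene picture.

**Forces:** the highest reading was about 34 N downward at the fingertips, for a moment during the push.

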